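# Hold the cutting guide against the fence

## Robot

A 6-joint arm with a two-finger parallel gripper is mounted at the origin on the work surface. World frame = base frame: x ahead of the robot, y to its left, z up, the work surface at z = 0. Lengths are in m, angles in rad, forces in N, time in s.
With the tool pointing down it reaches from about 0.375 to 0.925 m from the base axis. Payload 5.7 kg.
Tool frame: the origin (TCP) lies midway between the tips of the shut fingers; the grasp point (between the pads) lies 19 mm behind it; z points along the fingers, y is the line along which they close (so a half turn about z gives the same grasp; the last joint's range is limited). The gripper opens to 85 mm and grips with 20 to 120 N. Pads are 22 mm wide; open, the fingers measure 114 mm over their backs; the gripper's body (76 mm by 85 mm) begins 54 mm behind the grasp point. The pads swing forward as they close: fully open they stand 13 mm farther back than shut.
Start: joints at [-1.231, 0.359, 1.51, -0, 1.272, -0.115], TCP at [0.264, -0.539, 0.231] pointing down, gripper open.
Joint ranges: [-2.97, 2.97], [-1.01, 2.36], [0.21, 2.38], [-0.96, 4.11], [0.2, 2.71], [-2.98, 2.98]. Speed limits (rad/s): [2.39, 2.39, 3.14, 3.14, 3.14, 3.14].

## Interface

Orientations are given as a unit quaternion [x, y, z, w].
In Python, from cell import ctrl, snapshot gives the robot as it stands. The module is installed in compiled form; this text tells all that it offers.
- The arm moves only by the tool send_rows, never from a script. Its argument "steps" is a list of rows, each an object of numbers: "dx", "dy", "dz": the shift along the tool's x, y, z as a fraction of full scale; "wx", "wy", "wz": the turn, a rotation vector about the tool's x, y, z as a fraction of full scale; "claw": the closure, from -1 (fully open) to 1 (shut). In form: [{"dx": .., "dy": .., "dz": .., "wx": .., "wy": .., "wz": .., "claw": ..}, ...]. A call has 1 to 5 rows; each row is the pose to reach, as a shift and turn from the pose commanded when the call began, along the tool's axes at that moment; what a row does not reach only later rows make up. Full scale, the value 1, is 0.2 m for a shift and 0.5 rad for a turn. A row lasts 1/12 s, in which the tool goes at most 41.7 mm and 7.16 degrees, less where a joint would pass 70% of its speed; a pose out of reach is approached as far as the arm can. A call with a number of a shift or a turn outside -1 to 1 is refused whole. A call with a gripper value outside its range is refused whole. The fingers move at their own pace and stop on an object; "newtons" is the grip in N (left out, the last holds). Time passes only in rows, so rows that repeat a pose let the fingers close. It gives the time, the measured TCP pose, the force, the opening and the grip force at its end, in the units of the state.
- ctrl.sense(): the state, without advancing time (a new reading comes with each control period).
- snapshot(name): name is "scene" or "top"; returns a dict with "color" (384x512x3 uint8, red, green, blue), "fx", "fy", "cx", "cy" (pixels), "rvec" (rotation vector, rad) and "tvec" (3), from world to camera coordinates, as OpenCV has them. Camera axes: x right, y down, z forward; pixel columns grow to the right and rows downward; lengths in m; the calibration is good to about 2 mm. A picture is of the moment at which its call begins. There is no depth.
- ctrl.finish_job(): hands the job in; it is judged then, once.
The state is a dict: "time_s": time; "joint_pos": joint angles; "qvel": joint speeds; "joint_efforts": joint torques, N m; "position": TCP position; "orientation": TCP orientation; "contact_force": force on the tool from outside, world axes, zero at the start; "wrist_torque": the same for the moment, N m; "opening": finger opening in m; "finger_force": force on a finger pad.
Only numpy, scipy, OpenCV 4.12 (cv2) and the standard library are available. Lean on these libraries where they do the work, as an engineer would, in place of code of your own. Each camera call takes 0.05 s, during which the arm holds its last target. There are 200 camera calls.

## Task

Lift the wooden cutting guide with the blue handle off its peg and set it flat on the brown work board, lengthwise along the fence on the robot's side of it and centred on the red mark. Then press it firmly down onto the board and against the fence at the same time with one diagonal push, and finish while still holding it pressed like that; do not let go. Leave everything else where it is, including the round stamp on the other peg.

Things in the scene. Friction and masses are not known exactly. Their poses are not given: they have to be found in the camera images.
- guide: Wooden cutting guide, about 0.3 kg: pale block 80 (x) x 110 (y) x 40 mm high; origin at the centre of its underside, z up. On its middle a blue flat D handle, 18 mm thick (x), 48 mm wide (y), top 90 mm above the origin, with a window 24 mm wide, open along x, from 40 to 68 mm up. Starts upright on stand_a's peg, which passes through the window, square to the stand within 0.1 rad.
- guide_bar (a point): Middle of the handle's solid top bar (18 x 48 x 22 mm), 79 mm above the guide's origin
- stand_a: Fixed wooden stand with the guide. Origin: on the table under the hanging place. Peg: level bar, 8 mm diameter, axis 200 mm up, pointing along the stand's -x. Post 26 x 30 mm, x from 70 to 96 mm, 216 mm tall. Foot 140 x 110 x 18 mm, x -35 to 105 mm. To free the guide raise it 12 to 18 mm, then draw it 85 mm level along the stand's -x. Stands left or right of the board.
- stand_a_tip (a point): Upturned tip of that peg: its top, 14 mm above the peg's axis and 22 mm along -x from the stand's origin
- board: Fixed brown work board 300 x 300 x 12 mm lying on the table. Origin: centre of its underside; its top is 12 mm up. The fence runs along its far edge.
- fence: Fixed pale wooden fence strip on the board, 24 mm thick (x) x 280 mm long (y) x 36 mm high, axes parallel to the board's. Origin: centre of its underside, at the board's top. Its working face looks along -x (towards the robot), 12 mm from the origin.
- mark: Red painted band 12 mm wide across the fence, showing where along the fence the guide's middle belongs. Origin: on the fence's centre line at the board's top; axes parallel to the fence's.
- stamp: Round terracotta stamp 72 mm across with a dark wooden D handle of the same shape as the guide's, hanging on the other, identical stand. Leave it.
- stand_b: The other, identical fixed stand, carrying the stamp; same axes and sizes as stand_a.
- tile: Loose terracotta tile 70 x 70 x 9 mm lying on the board's near half. Leave it. Origin: centre of underside.
- cork_block: Loose cork block 45 x 75 x 30 mm lying on the board's near half. Leave it. Origin: centre of underside.
- roller_a: Loose grey roller 46 mm diameter, 400 mm long along its y, lying near the far edge of the table. Leave it.
- slip_jar: White-lidded jar 72 mm across, 100 mm high, beyond the board, to the right. Leave it.
- awl: Pointed hand tool 150 mm long with wooden handle, beyond the board, to the left. Leave it.
Not all that is in view belongs to the job. Leave any turquoise look-alike of the guide alone.

How it is judged:
On the way:
1. the guide is off its peg, gripped, clear of the stand and off the table (horizontal distance between guide and stand_a above 0.07 m and height (world z) of guide above 0.03 m and contact force between the fingers and guide above 1 N and contact force between guide and stand_a below 0.1 N), for 0.2 s.
At the end, for the whole second after the job is handed in: Guide flat on the board (3 mm, 0.05 rad), long side on the fence's near face (gap under 3 mm, 0.05 rad), middle within 15 mm of the red mark; the fingers press it so that it bears on the fence with over 4 N and on the board with over 8 N (its weight is at most 4 N), at rest, through the last second (contact force between guide and fence above 4 N and contact force between guide and board above 8 N and contact force between the fingers and guide above 2 N and x of guide in the frame of fence between -0.055 and -0.049 m and y of guide in the frame of mark between -0.015 and 0.015 m and z of guide in the frame of board between 0.009 and 0.015 m and angle between the y axis of guide and the y axis of fence, either way round below 0.05 rad and angle between guide's own z axis and vertical below 0.05 rad and contact force between guide and stand_a below 0.1 N and linear speed of guide below 0.01 m/s); the arm keeps its last pose, push and grip.
It fails at once if the tile, cork block, the grey roller, the jar or the awl is moved more than 30 mm (distance of any of tile, cork_block, roller_a, slip_jar, awl from where it was at the start of the episode above 0.03 m).
It fails at once if the stamp on the other peg is moved more than 50 mm (distance of stamp from where it was at the start of the episode above 0.05 m).
It also fails if it takes over 50 s, if anything falls off the work surface, if the arm or the gripper's body presses on something with over 40 N, if the wrist force passes 120 N, or if a joint passes its speed limit or range.

## Working session

There is one attempt and no reset: what is moved stays moved. The work goes in short steps, Python scripts to look and compute and a tool call to move; the robot and the scene stay as the last step left them, time stands still between calls to the robot, and variables do not carry over. Pictures are saved under pics/ and viewed, at most 10 in all, crops included, and the job is handed in when it is done.

Besides the shell and the picture viewer there is one more tool, called after "Request:" as name(argument=value, ...) on one line, values as JSON. send_rows: Moves the arm, as the interface text tells. Its arguments: {"type":"object","properties":{"steps":{"type":"array","items":{"type":"object","properties":{"dx":{"type":"number"},"dy":{"type":"number"},"dz":{"type":"number"},"wx":{"type":"number"},"wy":{"type":"number"},"wz":{"type":"number"},"claw":{"type":"number"}}}},"newtons":{"type":"number"}},"required":["steps"]}

```bash
mkdir -p pics
python3 - <<'E'
from cell import ctrl, snapshot
import cv2, numpy as np, pickle
for n in ("scene","top"):
    s=snapshot(n); pickle.dump(s,open(n+'.pkl','wb'))
    cv2.imwrite(f'pics/{n}0.png',cv2.resize(s['color'][:,:,::-1],(800,600),interpolation=cv2.INTER_CUBIC))
    R=cv2.Rodrigues(np.array(s['rvec']))[0]; print(n,s['fx'],s['cx'],s['cy'],-R.T@np.array(s['tvec']).ravel(),R.round(2).tolist())
print(ctrl.sense())
E
```

```text
scene 360.544937821217 251.93404797399347 190.19938100784208 [ 1.0741945  -0.00863725  0.96539451] [[0.05, 1.0, -0.01], [0.84, -0.05, -0.54], [-0.54, 0.02, -0.84]]
top 370.14361771157934 253.2951699225863 190.03030206255514 [ 0.42711483 -0.01544928  1.14868031] [[0.02, -1.0, -0.01], [-0.99, -0.02, -0.11], [0.11, 0.01, -0.99]]
{'time_s': 0.1, 'joint_pos': array([-1.23107777e+00,  3.59417716e-01,  1.51137194e+00, -2.29018784e-05,
        1.27250924e+00, -1.15096243e-01]), 'qvel': array([-0.00057228, -0.00267912, -0.0030349 , -0.00091002,  0.00070442,
        0.00043119]), 'joint_efforts': array([-1.03138434e-03, -5.28654349e+01, -2.79349047e+01, -1.94792128e-04,
        5.01057119e-03, -6.74561898e-05]), 'position': array([ 0.26334944, -0.53840056,  0.23052857]), 'orientation': array([ 9.74253061e-01,  2.25455641e-01, -1.06487306e-04, -8.46520944e-04]), 'contact_force': array([-0.81837761, -0.3050511 ,  0.59374443]), 'wrist_torque': array([-0.05067917, -0.01758202,  0.04555928]), 'finger_force': 0.0, 'opening': 0.08488432713114756}
```

View pics/scene0.png

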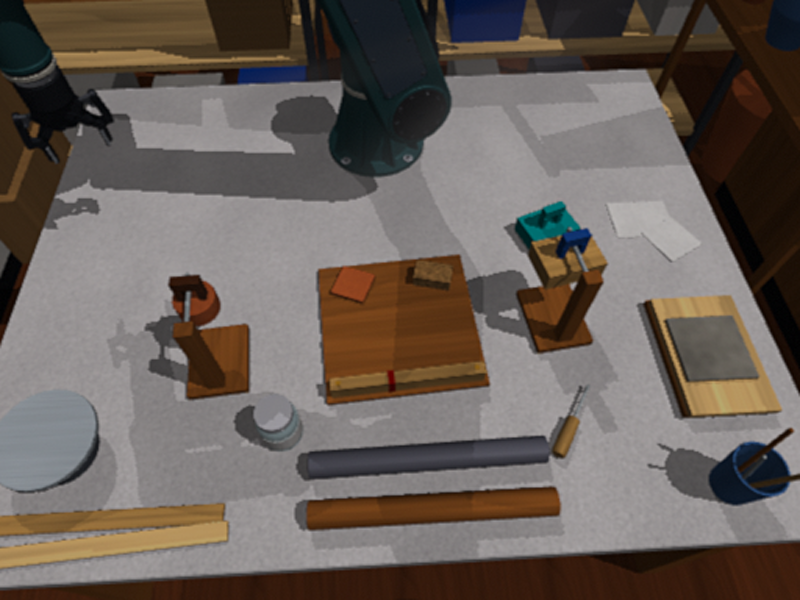

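View pics/top0.png

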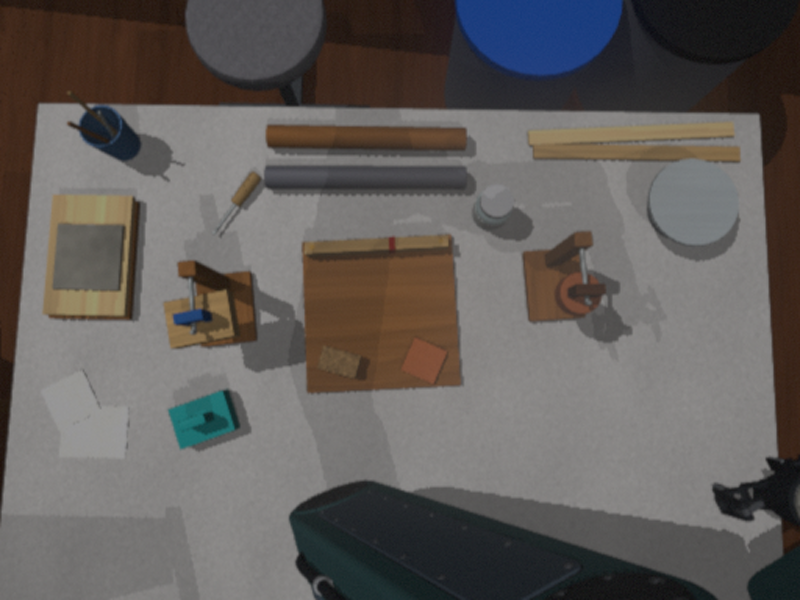

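The scene view shows the blue-handled guide on the stand at (575,240), left of the robot, and the stamp at (185,290). The board is in the middle with the red mark at (391,380), or (392,244) in the top view. The top view shows the blue handle at (190,317).

```bash
cat > h.py <<'E'
import cv2, numpy as np, pickle
def rays(s,uv):
    R=cv2.Rodrigues(np.array(s['rvec'],float))[0]; t=np.array(s['tvec'],float).ravel()
    uv=np.atleast_2d(np.array(uv,float)); d=np.c_[(uv[:,0]-s['cx'])/s['fx'],(uv[:,1]-s['cy'])/s['fy'],np.ones(len(uv))]
    return -R.T@t, d@R
def onz(s,uv,z):
    c,d=rays(s,uv); return c+d*((z-c[2])/d[:,2])[:,None]
def tri(s1,u1,s2,u2):
    c1,d1=rays(s1,u1);c2,d2=rays(s2,u2);d1=d1[0];d2=d2[0]
    k=np.linalg.lstsq(np.c_[d1,-d2],c2-c1,rcond=None)[0]
    a=c1+k[0]*d1;b=c2+k[1]*d2; return (a+b)/2,np.linalg.norm(a-b)
def mask(s,lo,hi,roi):
    h=cv2.cvtColor(s['color'],cv2.COLOR_RGB2HSV); m=cv2.inRange(h,np.array(lo),np.array(hi))
    r=np.zeros_like(m); x0,y0,x1,y1=roi; r[y0:y1,x0:x1]=255; return m&r
def big(m):
    n,l,st,c=cv2.connectedComponentsWithStats(m); i=1+np.argmax(st[1:,4]); return (l==i).astype(np.uint8)*255,c[i],st[i]
E
python3 - <<'E'
from h import *
S={n:pickle.load(open(n+'.pkl','rb')) for n in('scene','top')}
for n,roi in(('top',(95,180,150,220)),('scene',(345,135,395,175))):
    s=S[n]; m,c,st=big(mask(s,(105,120,30),(125,255,255),roi)); print(n,'blue',c,st,cv2.minAreaRect(cv2.findNonZero(m)))
for n,roi in(('top',(240,145,265,170)),('scene',(235,230,265,258))):
    s=S[n]; m,c,st=big(mask(s,(0,180,60),(6,255,255),roi)|mask(s,(174,180,60),(180,255,255),roi)); print(n,'red',c,st)
hs=cv2.cvtColor(S['top']['color'],cv2.COLOR_RGB2HSV)
print([hs[y,270].tolist() for y in range(146,172)])
a=S['top']['color'][140:265,95:310]; b=S['scene']['color'][120:265,200:390]
a=cv2.resize(a,None,fx=3.7,fy=3.7,interpolation=cv2.INTER_NEAREST);b=cv2.resize(b,None,fx=4,fy=4,interpolation=cv2.INTER_NEAREST)
cv2.imwrite('pics/ta.png',a[:,:,::-1]);cv2.imwrite('pics/sb.png',b[:,:,::-1])
E
```

```text
top blue [122.18055556 202.47222222] [111 198  24  10 144] ((122.4230728149414, 202.6154022216797), (7.256296634674072, 22.553354263305664), 78.69007110595703)
scene blue [366.89201878 153.8685446 ] [356 146  22  19 213] ((366.4411926269531, 154.7647247314453), (14.794672966003418, 23.283418655395508), 75.96376037597656)Traceback (most recent call last):
  File "<stdin>", line 6, in <module>
  File "h.py", line 16, in big
    n,l,st,c=cv2.connectedComponentsWithStats(m); i=1+np.argmax(st[1:,4]); return (l==i).astype(np.uint8)*255,c[i],st[i]
                                                      ~~~~~~~~~^^^^^^^^^^
    return _wrapfunc(a, 'argmax', axis=axis, out=out, **kwds)
    return bound(*args, **kwds)
ValueError: attempt to get argmax of an empty sequence
```

Run:
```python
from h import *
S={n:pickle.load(open(n+'.pkl','rb')) for n in('scene','top')}
a=S['top']['color'][140:265,95:310]; b=S['scene']['color'][120:265,200:390]
a=cv2.resize(a,None,fx=3.7,fy=3.7,interpolation=cv2.INTER_NEAREST);b=cv2.resize(b,None,fx=4,fy=4,interpolation=cv2.INTER_NEAREST)
cv2.imwrite('pics/ta.png',a[:,:,::-1]);cv2.imwrite('pics/sb.png',b[:,:,::-1])
hs=cv2.cvtColor(S['top']['color'],cv2.COLOR_RGB2HSV)
print([hs[y,270].tolist() for y in range(148,170)]); print([hs[155,x].tolist() for x in range(244,258)])
```

```text
[[15, 8, 122], [8, 8, 123], [16, 28, 118], [17, 79, 116], [18, 103, 121], [18, 107, 122], [18, 103, 121], [17, 107, 121], [17, 107, 124], [17, 106, 125], [16, 100, 105], [16, 89, 72], [15, 89, 69], [13, 103, 74], [12, 109, 75], [14, 112, 80], [13, 129, 95], [13, 133, 107], [13, 132, 110], [13, 131, 109], [14, 132, 108], [13, 132, 108]]
[[18, 106, 106], [17, 102, 107], [17, 105, 107], [17, 111, 106], [14, 114, 105], [3, 148, 98], [2, 157, 96], [2, 150, 97], [7, 138, 100], [16, 111, 106], [17, 104, 113], [18, 106, 118], [17, 105, 119], [17, 107, 119]]
```

View pics/ta.png

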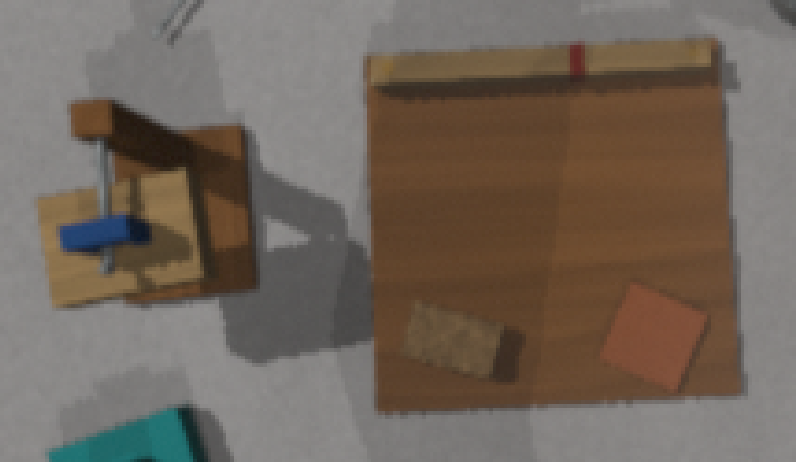

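View pics/sb.png

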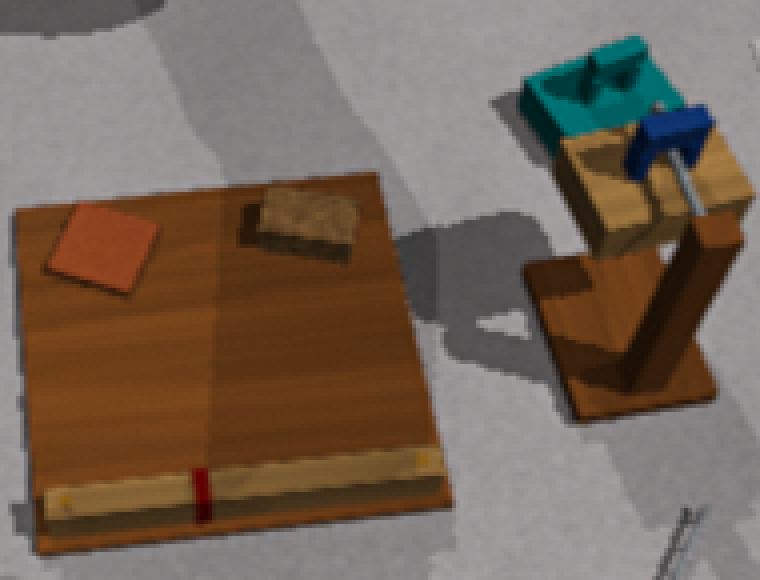

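The top crop shows the board corners at (377,412), (741,395) and (718,40). The fence strip runs from (370,72) to (715,53), with the red mark at (577,60). The guide block top has corners (38,198), (187,170), (205,277), (53,305). The post top is at (70–114,100–137) and the peg tip at (107,270).

Run:
```python
from h import *
S={n:pickle.load(open(n+'.pkl','rb')) for n in('scene','top')}
T=S['top'];C=S['scene']
t=lambda *p: np.array(p,float)/3.7+[94.5,139.5]
c=lambda *p: np.array(p,float)/4+[199.5,119.5]
np.set_printoptions(precision=4,suppress=True)
def yaw(a,b): d=(b-a)[:2]; return np.arctan2(d[1],d[0])
print('board top',onz(T,t((377,412),(741,395),(718,40),(366,57)),.012)[:,:2].tolist())
bl=onz(T,t((377,412),(741,395),(718,40)),.012); print('board yaw from near edge',yaw(bl[1],bl[0])-np.pi/2, 'scene',)
bs=onz(C,c((16,210),(378,174),(452,506),(38,552)),.012); print('board scene',bs[:,:2].tolist(),yaw(bs[0],bs[1])-np.pi/2)
for s,n in((T,'top'),(C,'scene')):
    roi=(190,148,292,168) if n=='top' else (205,225,315,258)
    v=s['color'].astype(int); 
    h=cv2.cvtColor(s['color'],cv2.COLOR_RGB2HSV)
    # fence-top light wood: per-column edges
    m=mask(s,(15,85,90),(25,160,255),roi); m,cc,st=big(cv2.morphologyEx(m,cv2.MORPH_CLOSE,np.ones((5,9))))
    cols=[x for x in range(st[0]+4,st[0]+st[2]-4)]
    lo=np.array([(x,np.flatnonzero(m[:,x]).max()+.5) for x in cols]); hi=np.array([(x,np.flatnonzero(m[:,x]).min()-.5) for x in cols])
    for nm,e in(('low',lo),('high',hi)):
        p=onz(s,e,.048); k=np.polyfit(p[:,1],p[:,0],1); print(n,nm,'x=',k, 'yaw',-np.arctan(k[0]),'y range',p[:,1].min(),p[:,1].max(), st)
    r=mask(s,(0,120,40),(8,255,255),(240,150,262,168) if n=='top' else (240,232,262,242))
    r,cc,st=big(r); print('mark',cc,st,onz(s,cc,.048))
bt=onz(T,t((38,198),(187,170),(205,277),(53,305)),.176);print('block',bt,bt.mean(0),yaw(bt[1],bt[0])-np.pi/2,yaw(bt[2],bt[3])-np.pi/2,yaw(bt[3],bt[0]),yaw(bt[2],bt[1]))
bt=onz(C,c((556,146),(686,108),(752,196),(600,252)),.176);print('block scene',bt)
pt=onz(T,t((70,102),(112,100),(114,136),(70,138)),.216);print('post',pt.mean(0),yaw(pt[3],pt[0]),yaw(pt[2],pt[1]))
print('handle top far/near',onz(T,t((60,225),(145,214),(150,236),(64,250)),.226))
print('handle tri', tri(T,[122.2,202.5],C,[366.9,151]))
print('tip',onz(T,t((107,270)),.212),tri(T,t(107,270),C,c(658,106)))
```

```text
board top [[0.364714861525242, 0.16508028294383412], [0.38404972143498783, -0.1334169526347233], [0.6803820551122794, -0.1122920797082454], [0.6608508961074103, 0.18483045370003756]]
board yaw from near edge 0.0646836371457109 scene
board scene [[0.38566322028918154, -0.13381736551917756], [0.36674622625269027, 0.16356630819665002], [0.6637250168607691, 0.1815111146970617], [0.681726371173918, -0.11322762647486619]] 0.06352581585031736
top low x= [-0.0673  0.6432] yaw 0.0672223986110814 y range -0.08961823936916374 0.16379054227726733 [194 151  93  13 671]
top high x= [-0.0709  0.6655] yaw 0.07082887993854947 y range -0.08941146498306043 0.16464460959903038 [194 151  93  13 671]
mark [250.4375 155.75  ] [249 152   4   9  32] [[0.6537 0.0058 0.048 ]]
scene low x= [-0.0672  0.667 ] yaw 0.06714097614206177 y range -0.09310080246408581 0.1623508776670796 [211 232 101  18 736]
scene high x= [-0.0691  0.645 ] yaw 0.06899848465749504 y range -0.0931095261515732 0.165296414924712 [211 232 101  18 736]
mark [249.6  239.05] [248 237   5   5  20] [[0.6485 0.003  0.048 ]]
block [[0.5206 0.3874 0.176 ]
 [0.5426 0.2815 0.176 ]
 [0.4662 0.2648 0.176 ]
 [0.4445 0.3719 0.176 ]] [0.4935 0.3264 0.176 ] 0.2051002217532274 0.20044688620636641 0.2005781026830598 0.21536247477190346
block scene [[0.4717 0.2594 0.176 ]
 [0.4437 0.3566 0.176 ]
 [0.5217 0.3832 0.176 ]
 [0.5607 0.272  0.176 ]]
post [0.5722 0.3372 0.216 ] 0.06013689801295392 0.11143895702137023
handle top far/near [[0.4977 0.3506 0.226 ]
 [0.5061 0.2933 0.226 ]
 [0.4913 0.2891 0.226 ]
 [0.4807 0.3469 0.226 ]]
handle tri (array([0.493 , 0.3228, 0.2199]), np.float64(0.001495576833844135))
tip [[0.4684 0.322  0.212 ]] (array([0.4684, 0.3224, 0.2106]), np.float64(0.00018964559666979116))
```

Request:
send_rows(steps=[{"dz": -0.15,"wz": 0.1,"claw": -1},{"dz": -0.3,"wz": 0.25,"claw": -1},{"dz": -0.45,"wz": 0.4,"claw": -1},{"dz": -0.5,"wz": 0.5,"claw": -1},{"dz": -0.5,"wz": 0.5,"claw": -1}])

```text
validation failed for argument at $.st...
```

Request:
send_rows(steps=[{"dx": 0.14,"dy": -0.15},{"dx": 0.28,"dy": -0.3},{"dx": 0.42,"dy": -0.45},{"dx": 0.56,"dy": -0.6},{"dx": 0.7,"dy": -0.75}])

```text
validation failed for argument at $.st...
```

Request:
send_rows(steps=[{"dx": 0.14,"dy": -0.15},{"dx": 0.28,"dy": -0.3},{"dx": 0.42,"dy": -0.45},{"dx": 0.56,"dy": -0.6},{"dx": 0.7,"dy": -0.75}])

```text
validation failed for argument at $.st...
```

Request:
send_rows(steps=[{"dx": 0.06,"dy": -0.17},{"dx": 0.12,"dy": -0.34},{"dx": 0.18,"dy": -0.51},{"dx": 0.24,"dy": -0.68},{"dx": 0.3,"dy": -0.85}])

```text
validation failed for argument at $.st...
```

Request:
send_rows(steps=[{"dx": 0.04,"dy": -0.17},{"dx": 0.08,"dy": -0.34},{"dx": 0.12,"dy": -0.51},{"dx": 0.16,"dy": -0.68},{"dx": 0.2,"dy": -0.85}])

```text
validation failed for argument at $.st...
```

```bash
cat >> h.py <<'E'
from scipy.spatial.transform import Rotation as Ro
def goal(st,pos,yaw):
    R=Ro.from_quat(st['orientation']); p=np.array(st['position'])
    d=R.inv().apply(np.array(pos)-p)/.2
    G=Ro.from_matrix(np.array([[np.cos(yaw),np.sin(yaw),0],[np.sin(yaw),-np.cos(yaw),0],[0,0,-1]]))
    w=(R.inv()*G).as_rotvec()/.5
    print('d',d.round(3),'w',w.round(3),'| t',round(st['time_s'],2),'p',p.round(4),'F',np.round(st['contact_force'],2),'open',round(st['opening'],4),'ff',round(st['finger_force'],1))
E
python3 -c "
from h import *; from cell import ctrl
s=ctrl.sense(); print(s['joint_pos']); goal(s,[.4935,.3255,.196],.205)"
```

```text
[-1.23107777e+00  3.59417716e-01  1.51137194e+00 -2.29018784e-05
  1.27250924e+00 -1.15096243e-01]
d [ 2.931 -3.375  0.179] w [-0.003  0.     0.5  ] | t 0.1 p [ 0.2633 -0.5384  0.2305] F [-0.82 -0.31  0.59] open 0.0849 ff 0.0
```

Request:
send_rows(steps=[{"dx": 0,"dy": 0,"dz": -0.15,"wx": 0,"wy": 0,"wz": 0.1,"claw": -1},{"dx": 0,"dy": 0,"dz": -0.3,"wx": 0,"wy": 0,"wz": 0.25,"claw": -1},{"dx": 0,"dy": 0,"dz": -0.45,"wx": 0,"wy": 0,"wz": 0.4,"claw": -1},{"dx": 0,"dy": 0,"dz": -0.5,"wx": 0,"wy": 0,"wz": 0.5,"claw": -1},{"dx": 0,"dy": 0,"dz": -0.5,"wx": 0,"wy": 0,"wz": 0.5,"claw": -1}])

```text
time_s: 0.52
position: [0.2641, -0.5406, 0.3346]
orientation: [0.995, 0.101, 0.001, 0.003]
contact_force: [-0.1, -1.1, -0.5]
opening: 0.0855
finger_force: 0.0
```

Request:
send_rows(steps=[{"dx": 0.14,"dy": -0.15,"dz": 0,"wx": 0,"wy": 0,"wz": 0,"claw": -1},{"dx": 0.28,"dy": -0.3,"dz": 0,"wx": 0,"wy": 0,"wz": 0,"claw": -1},{"dx": 0.42,"dy": -0.45,"dz": 0,"wx": 0,"wy": 0,"wz": 0,"claw": -1},{"dx": 0.56,"dy": -0.6,"dz": 0,"wx": 0,"wy": 0,"wz": 0,"claw": -1},{"dx": 0.7,"dy": -0.75,"dz": 0,"wx": 0,"wy": 0,"wz": 0,"claw": -1}])

```text
time_s: 0.93
position: [0.37, -0.3612, 0.3294]
orientation: [0.995, 0.103, -0.001, -0.001]
contact_force: [2.4, -0.3, 0.6]
opening: 0.0851
finger_force: 0.0
```

Request:
send_rows(steps=[{"dx": 0.14,"dy": -0.15,"dz": 0,"wx": 0,"wy": 0,"wz": 0,"claw": -1},{"dx": 0.28,"dy": -0.3,"dz": 0,"wx": 0,"wy": 0,"wz": 0,"claw": -1},{"dx": 0.42,"dy": -0.45,"dz": 0,"wx": 0,"wy": 0,"wz": 0,"claw": -1},{"dx": 0.56,"dy": -0.6,"dz": 0,"wx": 0,"wy": 0,"wz": 0,"claw": -1},{"dx": 0.7,"dy": -0.75,"dz": 0,"wx": 0,"wy": 0,"wz": 0,"claw": -1}])

```text
time_s: 1.35
position: [0.4764, -0.1859, 0.3296]
orientation: [0.995, 0.103, -0.001, -0.001]
contact_force: [0.5, -1.7, 0.5]
opening: 0.0851
finger_force: 0.0
```

Request:
send_rows(steps=[{"dx": 0.06,"dy": -0.17,"dz": 0,"wx": 0,"wy": 0,"wz": 0,"claw": -1},{"dx": 0.12,"dy": -0.34,"dz": 0,"wx": 0,"wy": 0,"wz": 0,"claw": -1},{"dx": 0.18,"dy": -0.51,"dz": 0,"wx": 0,"wy": 0,"wz": 0,"claw": -1},{"dx": 0.24,"dy": -0.68,"dz": 0,"wx": 0,"wy": 0,"wz": 0,"claw": -1},{"dx": 0.3,"dy": -0.85,"dz": 0,"wx": 0,"wy": 0,"wz": 0,"claw": -1}])

```text
time_s: 1.77
position: [0.4998, -0.0077, 0.3296]
orientation: [0.995, 0.103, -0.001, -0.0]
contact_force: [1.7, 0.6, -0.6]
opening: 0.0858
finger_force: 0.0
```

Request:
send_rows(steps=[{"dx": 0.04,"dy": -0.17,"dz": 0,"wx": 0,"wy": 0,"wz": 0,"claw": -1},{"dx": 0.08,"dy": -0.34,"dz": 0,"wx": 0,"wy": 0,"wz": 0,"claw": -1},{"dx": 0.12,"dy": -0.51,"dz": 0,"wx": 0,"wy": 0,"wz": 0,"claw": -1},{"dx": 0.16,"dy": -0.68,"dz": 0,"wx": 0,"wy": 0,"wz": 0,"claw": -1},{"dx": 0.2,"dy": -0.85,"dz": 0,"wx": 0,"wy": 0,"wz": 0,"claw": -1}])

```text
time_s: 2.18
position: [0.5042, 0.1665, 0.3295]
orientation: [0.995, 0.103, -0.001, 0.0]
contact_force: [1.2, 0.6, 0.5]
opening: 0.0851
finger_force: 0.0
```

```bash
python3 -c "
from h import *; from cell import ctrl
s=ctrl.sense(); print(s['joint_pos']); goal(s,[.4935,.3255,.196],.205)"
```

```text
[1.88810471e-01 1.83093014e-01 1.51227122e+00 2.27846331e-05
 1.44920939e+00 1.55273169e+00]
d [ 0.113 -0.789  0.667] w [-0.     0.006  0.004] | t 2.18 p [0.5042 0.1665 0.3295] F [1.19 0.62 0.49] open 0.0851 ff 0.0
```

Request:
send_rows(steps=[{"dx": 0.03,"dy": -0.2,"dz": 0,"wx": 0,"wy": 0,"wz": 0,"claw": -1},{"dx": 0.06,"dy": -0.4,"dz": 0.05,"wx": 0,"wy": 0,"wz": 0,"claw": -1},{"dx": 0.09,"dy": -0.6,"dz": 0.1,"wx": 0,"wy": 0,"wz": 0,"claw": -1},{"dx": 0.11,"dy": -0.78,"dz": 0.15,"wx": 0,"wy": 0,"wz": 0,"claw": -1},{"dx": 0.11,"dy": -0.78,"dz": 0.2,"wx": 0,"wy": 0,"wz": 0,"claw": -1}])

```text
time_s: 2.6
position: [0.4934, 0.3279, 0.2888]
orientation: [0.994, 0.105, -0.001, -0.001]
contact_force: [0.5, 0.1, 0.3]
opening: 0.0854
finger_force: 0.0
```

Run:
```python
from h import *; from cell import ctrl,snapshot
a=snapshot('top');b=snapshot('scene'); goal(ctrl.sense(),[.4935,.3255,.196],.205)
A=cv2.resize(a['color'][150:250,80:190],(440,400),interpolation=cv2.INTER_CUBIC);B=cv2.resize(b['color'][100:225,310:420],None,fx=3.2,fy=3.2,interpolation=cv2.INTER_CUBIC)
cv2.imwrite('pics/pre.png',np.hstack([A,B[:400,:360]])[:,:,::-1])
```

```text
d [ 0.009 -0.016  0.458] w [0.004 0.013 0.008] | t 2.7 p [0.4929 0.3223 0.2876] F [-0.13 -0.05 -0.2 ] open 0.0852 ff 0.0
```

View pics/pre.png

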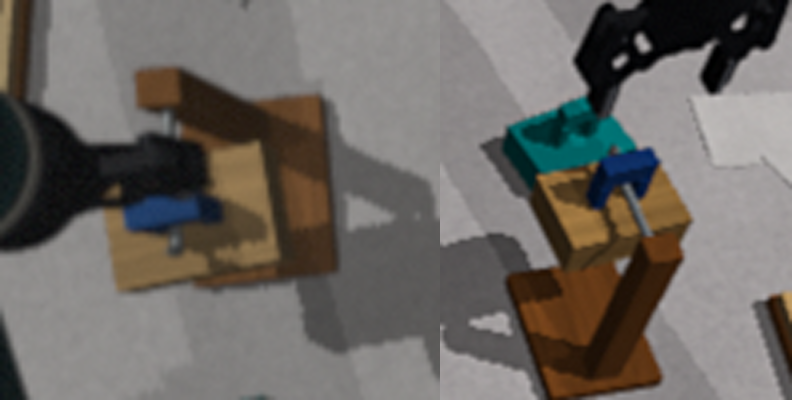

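The open fingers straddle the blue handle bar, at (160,210) in the left crop and (622,175) in the right crop.

Request:
send_rows(steps=[{"dx": 0,"dy": -0.01,"dz": 0.1,"wx": 0,"wy": 0,"wz": 0,"claw": -1},{"dx": 0.01,"dy": -0.01,"dz": 0.2,"wx": 0,"wy": 0,"wz": 0,"claw": -1},{"dx": 0.01,"dy": -0.01,"dz": 0.3,"wx": 0,"wy": 0,"wz": 0,"claw": -1},{"dx": 0.01,"dy": -0.01,"dz": 0.4,"wx": 0,"wy": 0,"wz": 0,"claw": -1},{"dx": 0.01,"dy": -0.01,"dz": 0.46,"wx": 0,"wy": 0,"wz": 0,"claw": -1}])

```text
time_s: 3.12
position: [0.4958, 0.322, 0.197]
orientation: [0.995, 0.102, -0.002, 0.001]
contact_force: [-0.3, 0.3, 0.0]
opening: 0.0858
finger_force: 0.0
```

Request:
send_rows(newtons=60, steps=[{"dx": 0,"dy": 0,"dz": 0,"wx": 0,"wy": 0,"wz": 0,"claw": -0.5},{"dx": 0,"dy": 0,"dz": 0,"wx": 0,"wy": 0,"wz": 0,"claw": 0},{"dx": 0,"dy": 0,"dz": 0,"wx": 0,"wy": 0,"wz": 0,"claw": 1},{"dx": 0,"dy": 0,"dz": 0,"wx": 0,"wy": 0,"wz": 0,"claw": 1},{"dx": 0,"dy": 0,"dz": 0,"wx": 0,"wy": 0,"wz": 0,"claw": 1}])

```text
time_s: 3.53
position: [0.4981, 0.3247, 0.2011]
orientation: [0.995, 0.102, 0.002, -0.0]
contact_force: [-0.5, -0.7, 4.6]
opening: 0.0467
finger_force: 62.1
```

Request:
send_rows(newtons=80, steps=[{"dx": 0,"dy": 0,"dz": 0,"wx": 0,"wy": 0,"wz": 0,"claw": 1},{"dx": 0,"dy": 0,"dz": 0,"wx": 0,"wy": 0,"wz": 0,"claw": 1},{"dx": 0,"dy": 0,"dz": 0,"wx": 0,"wy": 0,"wz": 0,"claw": 1}])

```text
time_s: 3.78
position: [0.4982, 0.3247, 0.2012]
orientation: [0.995, 0.102, 0.002, -0.0]
contact_force: [0.3, -1.5, 6.2]
opening: 0.0464
finger_force: 80.6
```

```bash
python3 -c "
from h import *; from cell import ctrl
s=ctrl.sense(); goal(s,[.4935,.3255,.211],.205)"
```

```text
d [-0.022 -0.009 -0.049] w [-0.    -0.007  0.   ] | t 3.78 p [0.4982 0.3247 0.2012] F [ 0.29 -1.45  6.15] open 0.0464 ff 80.6
```

Request:
send_rows(steps=[{"dx": 0,"dy": 0,"dz": -0.03,"wx": 0,"wy": 0,"wz": 0,"claw": 1},{"dx": 0,"dy": 0,"dz": -0.06,"wx": 0,"wy": 0,"wz": 0,"claw": 1},{"dx": 0,"dy": 0,"dz": -0.09,"wx": 0,"wy": 0,"wz": 0,"claw": 1},{"dx": 0,"dy": 0,"dz": -0.1,"wx": 0,"wy": 0,"wz": 0,"claw": 1},{"dx": 0,"dy": 0,"dz": -0.1,"wx": 0,"wy": 0,"wz": 0,"claw": 1}])

```text
time_s: 4.2
position: [0.4971, 0.3247, 0.2201]
orientation: [0.995, 0.102, 0.001, -0.0]
contact_force: [0.5, 0.2, -3.7]
opening: 0.0464
finger_force: 82.4
```

```bash
python3 -c "
from h import *; from cell import ctrl
s=ctrl.sense(); goal(s,[.4935,.3255,.216],.205); print(s['orientation'])"
```

```text
d [-0.017 -0.008  0.02 ] w [-0.001 -0.002 -0.   ] | t 4.2 p [0.4971 0.3247 0.2201] F [ 0.51  0.21 -3.72] open 0.0464 ff 82.4
[ 9.94753369e-01  1.02300543e-01  5.26029901e-04 -2.37074261e-04]
```

Request:
send_rows(steps=[{"dx": 0,"dy": 0,"dz": 0.02,"wx": 0,"wy": 0,"wz": 0,"claw": 1},{"dx": -0.05,"dy": 0,"dz": 0.02,"wx": 0,"wy": 0,"wz": 0,"claw": 1},{"dx": -0.1,"dy": -0.01,"dz": 0.02,"wx": 0,"wy": 0,"wz": 0,"claw": 1},{"dx": -0.15,"dy": -0.01,"dz": 0.02,"wx": 0,"wy": 0,"wz": 0,"claw": 1},{"dx": -0.2,"dy": -0.01,"dz": 0.02,"wx": 0,"wy": 0,"wz": 0,"claw": 1}])

```text
time_s: 4.62
position: [0.4554, 0.318, 0.215]
orientation: [0.995, 0.102, -0.001, 0.0]
contact_force: [-0.7, -0.3, -3.7]
opening: 0.046
finger_force: 82.5
```

Request:
send_rows(steps=[{"dx": -0.08,"dy": -0.005,"dz": 0,"wx": 0,"wy": 0,"wz": 0,"claw": 1},{"dx": -0.16,"dy": -0.01,"dz": 0,"wx": 0,"wy": 0,"wz": 0,"claw": 1},{"dx": -0.24,"dy": -0.015,"dz": 0,"wx": 0,"wy": 0,"wz": 0,"claw": 1},{"dx": -0.32,"dy": -0.02,"dz": 0,"wx": 0,"wy": 0,"wz": 0,"claw": 1},{"dx": -0.4,"dy": -0.025,"dz": 0,"wx": 0,"wy": 0,"wz": 0,"claw": 1}])

```text
time_s: 5.03
position: [0.376, 0.3065, 0.2154]
orientation: [0.995, 0.102, -0.0, -0.0]
contact_force: [-0.4, -0.4, -3.0]
opening: 0.0468
finger_force: 82.5
```

Run:
```python
from h import *; from cell import ctrl,snapshot
a=snapshot('top');b=snapshot('scene'); goal(ctrl.sense(),[.4,.3,.216],.068)
A=cv2.resize(a['color'][150:280,80:210],(400,400),interpolation=cv2.INTER_CUBIC);B=cv2.resize(b['color'][80:210,290:420],(400,400),interpolation=cv2.INTER_CUBIC)
cv2.imwrite('pics/off.png',np.hstack([A,B])[:,:,::-1])
```

```text
d [ 0.122  0.055 -0.005] w [0.002 0.007 0.276] | t 5.13 p [0.3738 0.3058 0.215 ] F [ 0.03  0.42 -3.5 ] open 0.0464 ff 82.5
```

View pics/off.png

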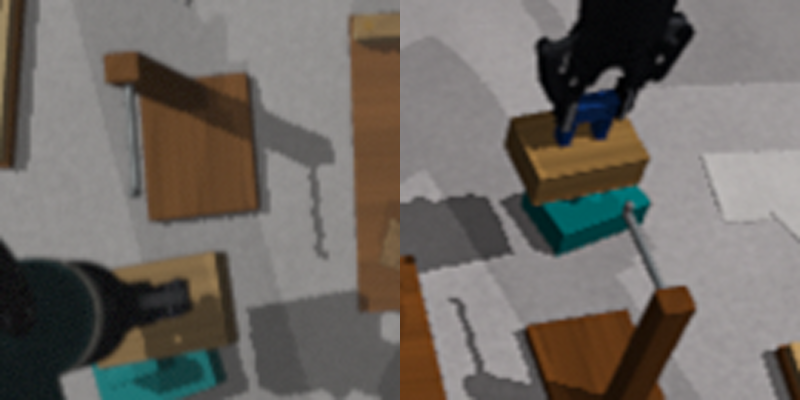

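The guide is off the peg and held between the fingers, at (190,300) in the left crop and (580,150) in the right crop. The peg is bare and the turquoise piece is untouched.

Request:
send_rows(steps=[{"dx": -0.03,"dy": 0.14,"dz": 0,"wx": 0,"wy": 0,"wz": 0.05,"claw": 1},{"dx": -0.06,"dy": 0.29,"dz": 0,"wx": 0,"wy": 0,"wz": 0.11,"claw": 1},{"dx": -0.09,"dy": 0.44,"dz": 0,"wx": 0,"wy": 0,"wz": 0.17,"claw": 1},{"dx": -0.12,"dy": 0.59,"dz": 0,"wx": 0,"wy": 0,"wz": 0.23,"claw": 1},{"dx": -0.15,"dy": 0.73,"dz": 0,"wx": 0,"wy": 0,"wz": 0.28,"claw": 1}])

```text
time_s: 5.55
position: [0.3781, 0.1565, 0.2156]
orientation: [0.999, 0.032, 0.001, 0.0]
contact_force: [-0.0, 0.6, -2.9]
opening: 0.0466
finger_force: 83.3
```

Request:
send_rows(steps=[{"dx": 0.14,"dy": 0.11,"dz": 0,"wx": 0,"wy": 0,"wz": 0,"claw": 1},{"dx": 0.28,"dy": 0.22,"dz": 0,"wx": 0,"wy": 0,"wz": 0,"claw": 1},{"dx": 0.42,"dy": 0.33,"dz": 0,"wx": 0,"wy": 0,"wz": 0,"claw": 1},{"dx": 0.56,"dy": 0.44,"dz": 0,"wx": 0,"wy": 0,"wz": 0,"claw": 1},{"dx": 0.71,"dy": 0.55,"dz": 0,"wx": 0,"wy": 0,"wz": 0,"claw": 1}])

```text
time_s: 5.97
position: [0.528, 0.056, 0.2155]
orientation: [0.999, 0.032, 0.0, -0.0]
contact_force: [1.3, 0.3, -4.0]
opening: 0.0462
finger_force: 83.4
```

```bash
python3 -c "
from h import *; from cell import ctrl
s=ctrl.sense(); goal(s,[.588,.000,.127],.068); print(s['orientation'])"
```

```text
d [0.281 0.299 0.443] w [-0.    -0.001 -0.007] | t 5.97 p [0.528  0.056  0.2155] F [ 1.31  0.26 -3.98] open 0.0462 ff 83.4
[ 9.99479439e-01  3.22611200e-02  2.64492683e-04 -2.69565536e-05]
```

Request:
send_rows(steps=[{"dx": 0.1,"dy": 0.1,"dz": 0,"wx": 0,"wy": 0,"wz": 0,"claw": 1},{"dx": 0.2,"dy": 0.2,"dz": 0.1,"wx": 0,"wy": 0,"wz": 0,"claw": 1},{"dx": 0.28,"dy": 0.3,"dz": 0.2,"wx": 0,"wy": 0,"wz": 0,"claw": 1},{"dx": 0.28,"dy": 0.3,"dz": 0.35,"wx": 0,"wy": 0,"wz": 0,"claw": 1},{"dx": 0.28,"dy": 0.3,"dz": 0.44,"wx": 0,"wy": 0,"wz": 0,"claw": 1}])

```text
time_s: 6.38
position: [0.5875, -0.0004, 0.1251]
orientation: [1.0, 0.031, -0.0, 0.0]
contact_force: [-1.7, -0.3, -3.8]
opening: 0.0464
finger_force: 83.5
```

Request:
send_rows(steps=[{"dx": 0,"dy": 0,"dz": 0.08,"wx": 0,"wy": 0,"wz": 0,"claw": 1},{"dx": 0,"dy": 0,"dz": 0.16,"wx": 0,"wy": 0,"wz": 0,"claw": 1},{"dx": 0,"dy": 0,"dz": 0.2,"wx": 0,"wy": 0,"wz": 0,"claw": 1},{"dx": 0,"dy": 0,"dz": 0.2,"wx": 0,"wy": 0,"wz": 0,"claw": 1}])

```text
time_s: 6.72
position: [0.5854, 0.0012, 0.0855]
orientation: [0.999, 0.032, -0.002, -0.0]
contact_force: [-0.3, -0.4, -2.0]
opening: 0.0465
finger_force: 83.4
```

Run:
```python
from h import *; from cell import ctrl,snapshot
a=snapshot('top');b=snapshot('scene'); goal(ctrl.sense(),[.607,.0013,.077],.068); pickle.dump((a,b),open('p.pkl','wb'))
A=cv2.resize(a['color'][140:270,185:315],(400,400),interpolation=cv2.INTER_CUBIC);B=cv2.resize(b['color'][150:260,200:310],(400,400),interpolation=cv2.INTER_CUBIC)
cv2.imwrite('pics/pl.png',np.hstack([A,B])[:,:,::-1])
```

```text
d [0.099 0.005 0.053] w [ 0.    -0.001 -0.006] | t 6.82 p [0.5871 0.0011 0.0877] F [ 0.7  -0.88 -2.69] open 0.0467 ff 83.4
```

View pics/pl.png

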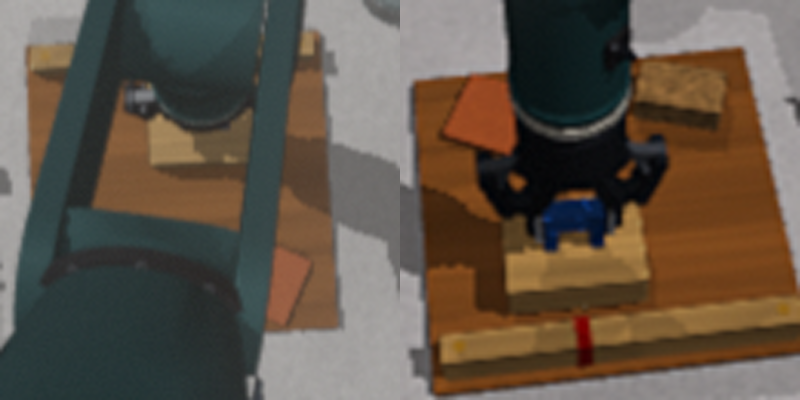

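The right crop shows the guide held level over the board, with its front top edge from (509,287) to (648,275). It sits just short of the fence, and the mark is at (583,340).

Run:
```python
from h import *
a,b=pickle.load(open('p.pkl','rb'))
c=lambda *p: np.array(p,float)/(400/110)+[199.5,149.5]
p=onz(b,c((509,287),(648,275)),.063); q=onz(b,c((510,308),(648,298)),.023)
m=onz(b,c((583,340)),.048); f=onz(b,c((442,341),(800,300)),.048)
yaw=.068; ux=np.array([np.cos(yaw),np.sin(yaw)]); uy=np.array([-ux[1],ux[0]])
for n,e in (('top',p),('bot',q),('mark',m),('fence near',f)): print(n,e[:,:2].round(4).tolist(),'u',(e[:,:2]@ux).round(4),'v',(e[:,:2]@uy).round(4),'mean v',(e[:,:2]@uy).mean().round(4))
```

```text
top [[0.6376, 0.2537], [0.6336, 0.362]] u [0.6533 0.6567] v [0.2098 0.3181] mean v 0.264
bot [[0.6366, 0.2627], [0.6342, 0.3735]] u [0.6529 0.6581] v [0.2189 0.3295] mean v 0.2742
mark [[0.6778, 0.3057]] u [0.697] v [0.259] mean v 0.259
fence near [[0.6725, 0.199], [0.6543, 0.4797]] u [0.6845 0.6854] v [0.1529 0.4341] mean v 0.2935
```

Request:
send_rows(steps=[{"dx": 0,"dy": 0,"dz": 0.02,"wx": 0,"wy": 0,"wz": 0,"claw": 1},{"dx": 0,"dy": 0,"dz": 0.04,"wx": 0,"wy": 0,"wz": 0,"claw": 1},{"dx": 0,"dy": 0,"dz": 0.05,"wx": 0,"wy": 0,"wz": 0,"claw": 1},{"dx": 0,"dy": 0,"dz": 0.06,"wx": 0,"wy": 0,"wz": 0,"claw": 1},{"dx": 0,"dy": 0,"dz": 0.06,"wx": 0,"wy": 0,"wz": 0,"claw": 1}])

```text
time_s: 7.23
position: [0.5873, 0.0009, 0.0777]
orientation: [0.999, 0.032, 0.001, 0.0]
contact_force: [-4.9, -1.2, 14.0]
opening: 0.0463
finger_force: 85.4
```

Run:
```python
from h import *
from cell import ctrl
a,b=pickle.load(open('p.pkl','rb'))
c=lambda *p: (np.array(p,float)-[400,0])/(400/110)+[199.5,149.5]
p=onz(b,c((509,287),(648,275)),.063); q=onz(b,c((510,308),(648,298)),.023)
m=onz(b,c((583,333)),.048); f=onz(b,c((442,341),(800,300)),.048)
yaw=.068; ux=np.array([np.cos(yaw),np.sin(yaw)]); uy=np.array([-ux[1],ux[0]])
for n,e in (('top',p),('bot',q),('mark',m),('fence near',f)): print(n,'u',(e[:,:2]@ux).round(4),'v',(e[:,:2]@uy).round(4),'mean v',(e[:,:2]@uy).mean().round(4))
s=ctrl.sense(); print('tcp v',s['position'][:2]@uy, s['position'][:2]@ux); goal(s,[.607,.0013,.077],.068)
```

```text
top u [0.615  0.6182] v [-0.0935  0.0135] mean v -0.04
bot u [0.6133 0.6184] v [-0.0949  0.0148] mean v -0.0401
mark u [0.6534] v [-0.0412] mean v -0.0412
fence near u [0.6465 0.6468] v [-0.1483  0.1284] mean v -0.0099
tcp v -0.03905044267400524 0.586022989556705
d [0.098 0.004 0.003] w [ 0.    -0.003 -0.006] | t 7.23 p [0.5873 0.0009 0.0777] F [-4.9  -1.17 14.01] open 0.0463 ff 85.4
```

Request:
send_rows(steps=[{"dx": 0,"dy": 0,"dz": -0.01,"wx": 0,"wy": 0,"wz": 0,"claw": 1},{"dx": 0.025,"dy": 0,"dz": -0.01,"wx": 0,"wy": 0,"wz": 0,"claw": 1},{"dx": 0.05,"dy": 0,"dz": -0.01,"wx": 0,"wy": 0,"wz": 0,"claw": 1},{"dx": 0.075,"dy": 0,"dz": -0.01,"wx": 0,"wy": 0,"wz": 0,"claw": 1},{"dx": 0.075,"dy": 0,"dz": -0.01,"wx": 0,"wy": 0,"wz": 0,"claw": 1}])

```text
time_s: 7.65
position: [0.6024, 0.0018, 0.0779]
orientation: [0.999, 0.033, -0.0, 0.0]
contact_force: [-5.1, -2.0, 7.3]
opening: 0.0463
finger_force: 84.6
```

Request:
send_rows(steps=[{"dx": 0.01,"dy": 0,"dz": 0,"wx": 0,"wy": 0,"wz": 0,"claw": 1},{"dx": 0.02,"dy": 0,"dz": 0,"wx": 0,"wy": 0,"wz": 0,"claw": 1},{"dx": 0.03,"dy": 0,"dz": 0,"wx": 0,"wy": 0,"wz": 0,"claw": 1},{"dx": 0.03,"dy": 0,"dz": 0,"wx": 0,"wy": 0,"wz": 0,"claw": 1}])

```text
time_s: 7.98
position: [0.6067, 0.0021, 0.0779]
orientation: [0.999, 0.033, -0.001, 0.0]
contact_force: [-7.0, -2.1, 11.3]
opening: 0.0463
finger_force: 85.1
```

Request:
send_rows(steps=[{"dx": 0.01,"dy": 0,"dz": 0,"wx": 0,"wy": 0,"wz": 0,"claw": 1},{"dx": 0.02,"dy": 0,"dz": 0,"wx": 0,"wy": 0,"wz": 0,"claw": 1},{"dx": 0.03,"dy": 0,"dz": 0,"wx": 0,"wy": 0,"wz": 0,"claw": 1},{"dx": 0.03,"dy": 0,"dz": 0,"wx": 0,"wy": 0,"wz": 0,"claw": 1}])

```text
time_s: 8.32
position: [0.6073, 0.0019, 0.078]
orientation: [0.999, 0.034, -0.006, 0.001]
contact_force: [-21.3, -5.5, 24.8]
opening: 0.0461
finger_force: 86.4
```

Request:
send_rows(steps=[{"dx": 0.004,"dy": 0,"dz": 0,"wx": 0,"wy": 0,"wz": 0,"claw": 1},{"dx": 0.007,"dy": 0,"dz": 0,"wx": 0,"wy": 0,"wz": 0,"claw": 1},{"dx": 0.007,"dy": 0,"dz": 0,"wx": 0,"wy": 0,"wz": 0,"claw": 1},{"dx": 0.007,"dy": 0,"dz": 0,"wx": 0,"wy": 0,"wz": 0,"claw": 1}])

```text
time_s: 8.65
position: [0.6073, 0.002, 0.078]
orientation: [0.999, 0.034, -0.007, 0.001]
contact_force: [-23.2, -7.3, 27.4]
opening: 0.0463
finger_force: 86.9
```

Run:
```python
from h import *; from cell import ctrl,snapshot
b=snapshot('scene'); s=ctrl.sense(); goal(s,[.607,.0013,.077],.068); print(s['orientation'],s['wrist_torque'])
pickle.dump(b,open('q.pkl','wb'))
cv2.imwrite('pics/fin.png',cv2.resize(b['color'][190:265,200:300],(800,600),interpolation=cv2.INTER_CUBIC)[:,:,::-1])
```

```text
d [-0.002  0.003  0.005] w [ 0.002  0.03  -0.001] | t 8.7 p [0.6073 0.002  0.078 ] F [-22.47  -7.48  27.4 ] open 0.0462 ff 86.9
[ 9.99401301e-01  3.37960838e-02 -7.38016628e-03  6.30063923e-04] [-0.18330465  3.82883373  0.90212248]
```

View pics/fin.png

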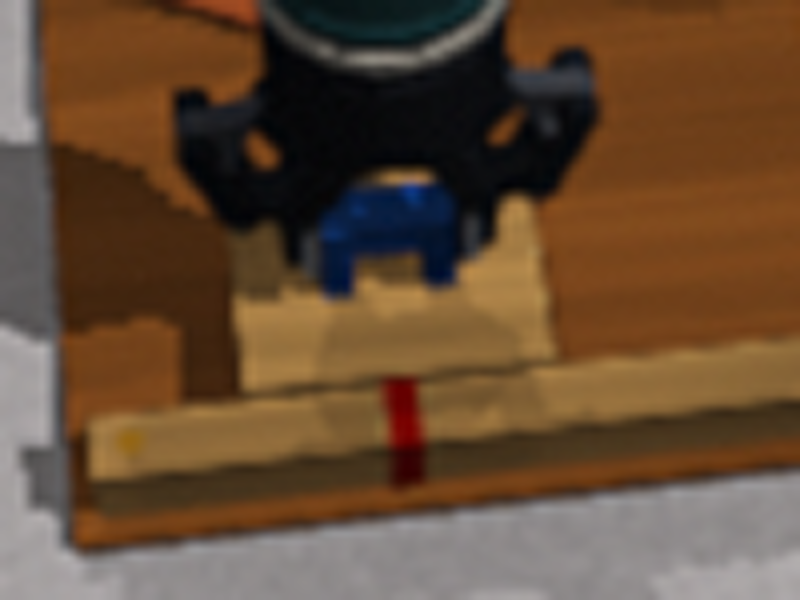

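The guide sits flush and parallel against the fence. Its front edge runs from (242,392) to (552,358) with its middle at 397, and the mark is at 401, about 2 mm off. I'll hold briefly to check the push is steady, then hand in.

Request:
send_rows(steps=[{"dx": 0.003,"dy": 0,"dz": 0,"wx": 0,"wy": 0,"wz": 0,"claw": 1},{"dx": 0.003,"dy": 0,"dz": 0,"wx": 0,"wy": 0,"wz": 0,"claw": 1},{"dx": 0.003,"dy": 0,"dz": 0,"wx": 0,"wy": 0,"wz": 0,"claw": 1},{"dx": 0.003,"dy": 0,"dz": 0,"wx": 0,"wy": 0,"wz": 0,"claw": 1},{"dx": 0.003,"dy": 0,"dz": 0,"wx": 0,"wy": 0,"wz": 0,"claw": 1}])

```text
time_s: 9.12
position: [0.6074, 0.0019, 0.0781]
orientation: [0.999, 0.034, -0.008, 0.001]
contact_force: [-24.4, -7.3, 28.9]
opening: 0.0463
finger_force: 87.0
```

```bash
python3 -c "
from cell import ctrl
s=ctrl.sense(); print(s['contact_force'],s['position'],s['finger_force']); print(ctrl.finish_job())"
```

```text
[-24.37232003  -7.2677385   28.85682021] [0.6074077  0.00194034 0.07805038] 87.01036674901843
the job is handed in; nothing more can be done
None
```

I handed the job in at about 9 s, with the guide still gripped and held pressed flat on the board and against the fence, about 2 mm off the red mark; the push at the wrist was about 24 N toward the fence and 29 N down (forces on the fence and board themselves not measured), and no verdict came back.

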